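# Clamp an imaging chamber in a microscope stage with a torque-limiting knob

### The arm

A 6-joint arm with a two-finger parallel gripper is mounted at the origin on the work surface. World frame = base frame: x ahead of the robot, y to its left, z up, the work surface at z = 0. Lengths are in mm, angles in rad, forces in N, time in s.
With the tool pointing down it reaches from about 275 to 1000 mm from the base axis. Payload 8.4 kg.
Tool frame: the origin (TCP) lies midway between the tips of the shut fingers; the grasp point (between the pads) lies 19 mm behind it; z points along the fingers, y is the line along which they close (so a half turn about z gives the same grasp; the last joint's range is limited). The gripper opens to 85 mm and grips with 20 to 120 N. Pads are 22 mm wide; open, the fingers measure 114 mm over their backs; the gripper's body (76 mm by 85 mm) begins 54 mm behind the grasp point. The pads swing forward as they close: fully open they stand 13 mm farther back than shut.
Start: joints at [1.099, 0.353, 1.633, -0, 1.155, -0.002], TCP at [282.941, 557.29, 231.281] pointing down, gripper open.
Joint ranges: [-2.63, 2.63], [-0.92, 2.1], [0.06, 2.66], [-1.3, 4.44], [0, 2.69], [-3.02, 3.02]. Speed limits (rad/s): [2.22, 2.22, 2.79, 3.14, 3.14, 3.14].

### API

Orientations are given as [roll, pitch, yaw] about the fixed x, y, z axes, in that order (R = Rz(yaw) Ry(pitch) Rx(roll)).
In Python, from rig import r gives the robot as it stands.
- The arm moves only by the tool servo_tool, never from a script. Its argument "deltas" is a list of rows, each an object of numbers: "x", "y", "z": the shift along the world's x, y, z in mm; "rx", "ry", "rz": the turn, a rotation vector about the world's x, y, z in rad; "gripper": the gripper's target within -1 to 1 (fully open at 1, half-way at 0, shut at -1). A call has 1 to 10 rows; each row is the pose to reach, as a shift and turn from the pose commanded when the call began; what a row does not reach only later rows make up. A row lasts 1/10 s, in which the tool goes at most 50 mm and 8.59 degrees, less where a joint would pass 70% of its speed; a pose out of reach is approached as far as the arm can. A call with a gripper value outside its range is refused whole. The fingers move at their own pace and stop on an object; "newtons" is the grip in N (left out, the last holds). Time passes only in rows, so rows that repeat a pose let the fingers close. It gives the time, the measured TCP pose, the force, the opening and the grip force at its end, in the units of the state.
- r.sense(): the state, without advancing time (a new reading comes with each control period).
- r.grab_frame(name): name is "side" or "top" or "wrist"; returns the picture (420x560x3 uint8, blue, green, red); there is no depth.
- r.camera_params(name): a dict with "mtx" (3x3 intrinsics, pixels), "D" ([k1, k2, p1, p2, k3] as OpenCV has them; the pictures are not rectified), "eye" and "orientation" of the camera in the world. Camera axes: x right, y down, z forward; pixel columns grow to the right and rows downward; lengths in mm; the calibration is good to about 2 mm. A picture is of the moment at which its call begins: read the wrist's pose just before it. camera_params takes no time and is no camera call; for the wrist camera it gives the pose at the moment of the call.
- r.sign_off(): hands the job in; it is judged then, once.
Trained networks look in the newest picture that a camera, given by its name, has taken for a name from the list of things; names that differ only in an ending like _2 or _b are one class to them, and where a whole thing is asked for, a point or a joint stands for the part that bears it (a point fixed in the world has none). Each returns a list of dicts, best first, with "conf" (0 to 1); they miss things now and then, are a little off and sometimes report something else, mostly with a low value. They report only what shows in the picture. A call takes as long as a camera call. They do not tell look-alikes from the thing itself.
- r.recognise(name, camera): "box" ([left, top, width, height] in pixels, round what is visible of it).
The state is a dict: "clock": time; "qpos": joint angles; "qvel": joint speeds; "joint_efforts": joint torques, N m; "eef_pos": TCP position; "tcp_rot": TCP orientation; "contact_force": force on the tool from outside, world axes, zero at the start; "wrist_torque": the same for the moment, N m; "opening": opening from 0.0 (shut) to 1.0 (fully open); "grasp_force": force on a finger pad.
Only numpy, scipy, OpenCV 4.12 (cv2) and the standard library are available. Lean on these libraries where they do the work, as an engineer would, in place of code of your own. Each camera call takes 0.05 s, during which the arm holds its last target. There are 200 camera calls.

### The job

Pick up the square steel imaging chamber and set it, window up and squared up, in the slot of the microscope stage so that its window lies over the stage's light hole, and let go of it. Then turn the stage's clamp knob clockwise, regripping as needed, until the jaw holds the chamber against the fixed rail and the knob slips and clicks; stop after the first click or two, for a fourth click would overwork it, and let go. Set the chamber down gently and leave everything else where it is.

Things in the scene. Friction and masses are not known exactly. Their poses are not given: they have to be found in the camera images.
- chamber_center (a point): The imaging chamber: loose steel block, square, 50 x 50 mm, 28 mm high, about 0.25 kg, with a round glass window in its top. The point is its middle (14 mm up); x and y square to its side faces, z up. Any side may face the rail. Three pieces of like size stand near one another and swap places; this is the only square, low one.
- seat (a point): Point on the plate's top at the middle of the light hole (black disc, 34 mm across); the clamped chamber's middle belongs above it. x runs along the slot, +y points to jaw and knob, z up. The slot lies between the fixed rail (25 mm from here, -y side) and the moving jaw, in y 57 to 66 mm wide at the start (it varies), open at both x ends and from above.
- rail_face (a point): Middle of the fixed rail's face towards the jaw, at plate height; axes as the seat's. The rail is an aluminium bar 80 mm long in x, 12 mm thick, 12 mm high. The jaw facing it, 50 mm long, 12 mm thick, 14 mm high, has a springy black pad (about 2 mm of give). A rack moves it 6 mm towards the rail per rad of clockwise turning; it pushes the loose chamber ahead of it to the rail and stays where it is left.
- knob_grip (a point): The clamp knob, black, upright axis: hub 54 mm across, 12 mm high, and on it a wing 46 mm long, 12 mm thick, 27 mm high, to be gripped across its thickness from above. The point: on the axis, 15 mm above the hub's top, 12 mm below the wing's top, 61.5 mm above the plate, 120 mm from the seat along its +y; x runs along the wing, z up. Clockwise from above closes the jaw, anticlockwise opens it.
- knob (a joint): Slip of the knob on its pinion, rad: about 0 while they turn together, then 0.39 more with each click. Running the jaw takes about 0.18 N m; when the chamber is clamped (after 1.4 to 3.2 rad of turning) the torque rises to about 0.27 N m, then the knob slips and clicks: at each click the torque drops to about zero and rises again.
- stage: The fixed stage: dark steel plate, 160 mm in x, 240 mm in y, its top 35 mm above the bench; carries rail, jaw, knob and, under the knob, a white gear housing 84 mm long in x, 80 mm in y, 30 mm high above the plate. Origin on the bench, 45 mm from the seat along its +y; axes as the seat's.
- round_cell_top (a point): Bystander: round steel cell, 50 mm across, 28 mm high, loose on the bench; the point is the middle of its top.
- filter_cube_top (a point): Bystander: black filter cube, 38 x 38 mm and 44 mm high, loose on the bench; the point is the middle of its top.
- objective: Bystander: steel objective lens standing on the bench, 30 mm across, 50 mm high; origin under its middle.
- driver: Bystander: screwdriver, 150 mm long, lying on the bench.
- oil: Bystander: small bottle, 32 mm across, 60 mm high; origin under its middle.
- dish: Bystander: shallow clear dish, 90 mm across, 15 mm high; origin under its middle.
There are look-alikes about, which are no part of the job. Leave any blue or yellow look-alike of the part that bears chamber_center alone.

How it is judged:
By the outcome, as a careful person would: the job done as asked, in the order asked, and still so for the second after the job is handed in, with the robot touching nothing.
It also fails if it takes over 72 s, if anything falls off the work surface, if the arm or the gripper's body presses on something with over 40 N, if the wrist force passes 120 N, or if a joint passes its speed limit or range.

## Working session

There is one attempt and no reset: what is moved stays moved. The work goes in short steps, Python scripts to look and compute and a tool call to move; the robot and the scene stay as the last step left them, time stands still between calls to the robot, and variables do not carry over. Pictures are saved under pics/ and viewed, at most 10 in all, crops included, and the job is handed in when it is done.

Besides the shell and the picture viewer there is one more tool, called after ">>>" as name([rows], argument=value, ...), one row to a line, values as JSON. servo_tool: Moves the arm, as the interface text tells. Its arguments: {"type":"object","properties":{"deltas":{"type":"array","items":{"type":"object","properties":{"x":{"type":"number"},"y":{"type":"number"},"z":{"type":"number"},"rx":{"type":"number"},"ry":{"type":"number"},"rz":{"type":"number"},"gripper":{"type":"number"}}}},"newtons":{"type":"number"}},"required":["deltas"]}

```bash
mkdir -p pics
cat > h.py <<'E'
from rig import r
import numpy as np, cv2
from scipy.spatial.transform import Rotation as R
def rot(o):
    o=np.array(o,float)
    if o.shape==(3,3): return o
    return R.from_euler('xyz',o).as_matrix() if o.size==3 else R.from_quat(o).as_matrix()
def px2w(cam,uv,z,p=None):
    p=p or r.camera_params(cam)
    u=cv2.undistortPoints(np.array(uv,float).reshape(-1,1,2),np.array(p['mtx'],float),np.array(p['D'],float)).reshape(-1,2)
    d=np.c_[u,np.ones(len(u))]@rot(p['orientation']).T
    e=np.array(p['eye'],float)
    return e+d*((z-e[2])/d[:,2])[:,None]
def w2px(cam,X,p=None):
    p=p or r.camera_params(cam)
    Rm=rot(p['orientation']);t=-Rm.T@np.array(p['eye'],float)
    return cv2.projectPoints(np.array(X,float).reshape(-1,1,3),cv2.Rodrigues(Rm.T)[0],t,np.array(p['mtx'],float),np.array(p['D'],float))[0].reshape(-1,2)
E
python3 - <<'E'
from h import *
print(r.sense())
for c in ['top','side','wrist']:
    print(c,r.camera_params(c))
ims=[]
for c in ['top','side']:
    im=r.grab_frame(c);ims.append(im);cv2.imwrite(f'pics/{c}0.png',im)
    for n in ['chamber_center','seat','knob_grip','rail_face','stage','round_cell_top','filter_cube_top']:
        print(c,n,[(np.round(d['box']).tolist(),round(d['conf'],2)) for d in r.recognise(n,c)[:4]])
E
```

```text
{'clock': 0.0, 'qpos': array([ 1.09857435e+00,  3.53682479e-01,  1.63414640e+00,  1.98559270e-05,
        1.15520065e+00, -2.39856152e-03]), 'qvel': array([-0.00059005, -0.00073807,  0.00037223, -0.00049054, -0.00037123,
       -0.00119724]), 'joint_efforts': array([ 8.52417506e-04, -6.05226946e+01, -3.42062902e+01, -6.57263786e-05,
        9.52901988e-03,  5.96473160e-05]), 'eef_pos': array([282.72815664, 556.85066237, 230.53499433]), 'tcp_rot': array([-3.14015582e+00, -2.16005638e-05,  2.67176119e+00]), 'contact_force': array([ 0.50842551, -0.08304661,  0.02089542]), 'wrist_torque': array([-0.03355264,  0.01428451,  0.01458154]), 'grasp_force': 0.0, 'opening': 1.0013126514517205}
top {'mtx': array([[411.13309822,   0.        , 275.78442052],
       [  0.        , 411.13309822, 213.01732197],
       [  0.        ,   0.        ,   1.        ]]), 'D': array([-0.0612308,  0.       ,  0.       ,  0.       ,  0.       ]), 'eye': array([ 311.39540811, -110.75616655, 1099.68703981]), 'orientation': array([-2.92652983,  0.00669362, -1.56783402])}
side {'mtx': array([[396.12386856,   0.     
[... 1057 characters left out ...]

top round_cell_top [([357.0, 219.0, 20.0, 17.0], 0.86)]
top filter_cube_top [([305.0, 245.0, 19.0, 14.0], 0.68)]
side chamber_center [([281.0, 248.0, 29.0, 30.0], 0.96), ([267.0, 224.0, 27.0, 24.0], 0.85), ([217.0, 234.0, 31.0, 26.0], 0.84), ([192.0, 294.0, 36.0, 30.0], 0.65)]
side seat [([220.0, 158.0, 67.0, 63.0], 0.93), ([237.0, 161.0, 18.0, 15.0], 0.45)]
side knob_grip [([240.0, 162.0, 19.0, 17.0], 0.49)]
side rail_face [([217.0, 159.0, 69.0, 60.0], 0.74)]
side stage [([221.0, 160.0, 65.0, 63.0], 0.74), ([336.0, 271.0, 45.0, 32.0], 0.69), ([280.0, 298.0, 25.0, 30.0], 0.35)]
side round_cell_top [([281.0, 298.0, 24.0, 28.0], 0.86)]
side filter_cube_top [([229.0, 260.0, 25.0, 29.0], 0.77)]
```

View pics/top0.png

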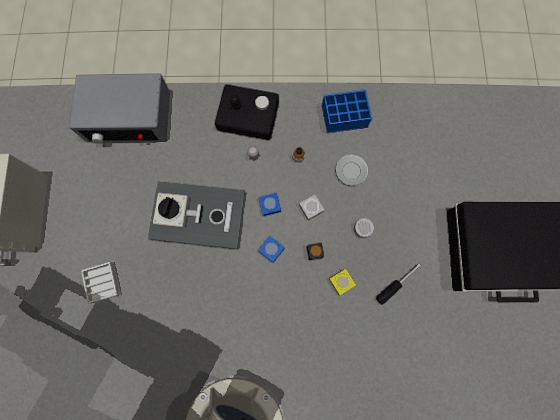

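Candidates for the chamber in the top view: blue (270,204), blue (271,249), yellow (343,281), steel square (312,207), round (364,228), black cube (316,251). Only the one at (312,207) is square, low and steel. I'll confirm it in a crop.

Run:
```python
from h import *
im=cv2.imread('pics/top0.png')
cv2.imwrite('pics/crop0.png',cv2.resize(im[175:265,145:335],None,fx=4.2,fy=4.2,interpolation=cv2.INTER_CUBIC))
print('chamber',px2w('top',[[312,206.5]],28)); print('knob',px2w('top',[[168.5,208.5]],108));print('hole',px2w('top',[[217.5,216]],35))
```

```text
chamber [[ 563.4835178 -199.7933552   28.       ]]
knob [[539.11703579 163.69453983 108.        ]]
hole [[535.62007411  51.63359381  35.        ]]
```

View pics/crop0.png

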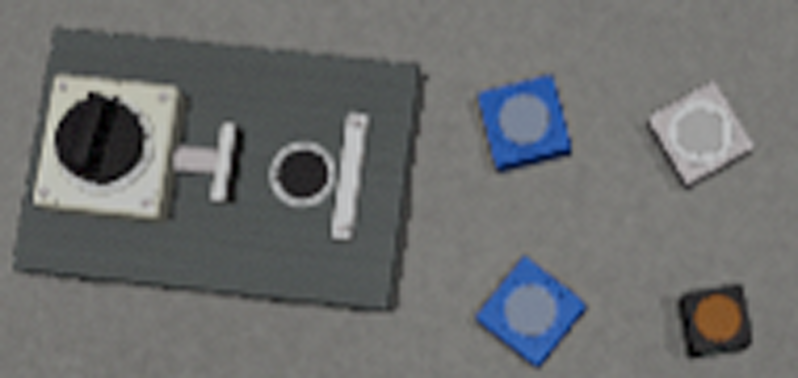

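>>> servo_tool([
  {"x":252,"y":-480,"z":10,"rz":-1.22,"gripper":1},
  {"x":252,"y":-480,"z":10,"rz":-1.22},
  {"x":252,"y":-480,"z":10,"rz":-1.22},
  {"x":252,"y":-480,"z":10,"rz":-1.22},
  {"x":252,"y":-480,"z":10,"rz":-1.22},
  {"x":252,"y":-480,"z":10,"rz":-1.22},
  {"x":252,"y":-480,"z":10,"rz":-1.22},
  {"x":252,"y":-480,"z":10,"rz":-1.22},
  {"x":252,"y":-480,"z":10,"rz":-1.22},
  {"x":252,"y":-480,"z":10,"rz":-1.22},
])

```text
invalid input
```

>>> servo_tool([
  {"x":0,"y":0},
  {"x":0,"y":0},
  {"x":0,"y":0},
])

```text
invalid input
```

>>> servo_tool([
  {"x":252,"y":-480,"z":10,"rx":0,"ry":0,"rz":-1.22,"gripper":1},
  {"x":252,"y":-480,"z":10,"rx":0,"ry":0,"rz":-1.22,"gripper":1},
  {"x":252,"y":-480,"z":10,"rx":0,"ry":0,"rz":-1.22,"gripper":1},
  {"x":252,"y":-480,"z":10,"rx":0,"ry":0,"rz":-1.22,"gripper":1},
  {"x":252,"y":-480,"z":10,"rx":0,"ry":0,"rz":-1.22,"gripper":1},
  {"x":252,"y":-480,"z":10,"rx":0,"ry":0,"rz":-1.22,"gripper":1},
  {"x":252,"y":-480,"z":10,"rx":0,"ry":0,"rz":-1.22,"gripper":1},
  {"x":252,"y":-480,"z":10,"rx":0,"ry":0,"rz":-1.22,"gripper":1},
  {"x":252,"y":-480,"z":10,"rx":0,"ry":0,"rz":-1.22,"gripper":1},
  {"x":252,"y":-480,"z":10,"rx":0,"ry":0,"rz":-1.22,"gripper":1},
], newtons=40)

```text
clock: 1.8
eef_pos: [516.1, 112.7, 240.9]
tcp_rot: [3.141, -0.0, 1.451]
contact_force: [0.7, 1.6, -1.0]
opening: 1.002
grasp_force: 0.0
```

>>> servo_tool([
  {"x":20,"y":-30,"z":0,"rx":0,"ry":0,"rz":0,"gripper":1},
  {"x":20,"y":-30,"z":0,"rx":0,"ry":0,"rz":0,"gripper":1},
  {"x":20,"y":-30,"z":0,"rx":0,"ry":0,"rz":0,"gripper":1},
  {"x":20,"y":-30,"z":0,"rx":0,"ry":0,"rz":0,"gripper":1},
])

```text
clock: 2.2
eef_pos: [534.8, 85.3, 240.4]
tcp_rot: [-3.141, -0.0, 1.452]
contact_force: [0.0, -0.5, 0.8]
opening: 1.0
grasp_force: 0.0
```

Run:
```python
from h import *
s=r.sense();print(s['eef_pos'],s['tcp_rot'],s['contact_force'])
p=r.camera_params('wrist');np.save('p1.npy',p,allow_pickle=True)
cv2.imwrite('pics/w1.png',r.grab_frame('wrist'))
print(p['eye'],p['orientation'])
```

```text
[534.77427227  85.31443897 240.38981544] [-3.1410148e+00 -2.1586614e-04  1.4521653e+00] [ 0.01746932 -0.5092717   0.81249673]
[545.15693693 161.79230063 381.0600521 ] [ 2.83181175e+00  3.48165056e-04 -1.17660986e-01]
```

View pics/w1.png

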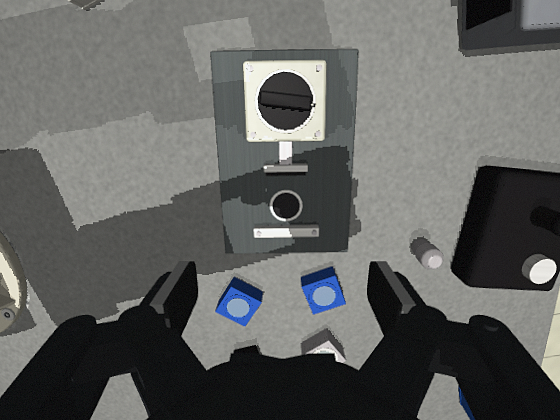

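The wrist view shows the stage nearly square to the tool: light hole (286,205), rail (254..319,232), jaw (285,169), knob hub (286,100), plate corners (211,51) (358,49) (347,251) (225,252). Next I'll fit the stage pose and the exact feature positions.

Run:
```python
from h import *
from scipy.optimize import least_squares
p=np.load('p1.npy',allow_pickle=True).item()
im=cv2.imread('pics/w1.png');g=cv2.cvtColor(im,cv2.COLOR_BGR2GRAY)
# hole: dark blob
m=(g[185:225,266:306]<35).astype(np.uint8);n,l,st,c=cv2.connectedComponentsWithStats(m)
k=1+np.argmax(st[1:,4]);print('hole px',c[k]+[266,185],st[k])
# stage pts: (x,y,z) in seat frame (+world z), px ; plate y from -75.. +165 (origin +45, half 120)
obs=[((-80,165,35),(211,51)),((80,165,35),(358,49)),((80,-75,35),(347,251)),((-80,-75,35),(225,252)),((0,0,35),c[k]+[266,185]),((0,120,77),(286,100.5))]
def f(q):
    P=np.array([o[0] for o in obs],float);ca,sa=np.cos(q[2]),np.sin(q[2])
    W=np.c_[q[0]+ca*P[:,0]-sa*P[:,1],q[1]+sa*P[:,0]+ca*P[:,1],P[:,2]]
    return (w2px('wrist',W,p)-np.array([o[1] for o in obs])).ravel()
s=least_squares(f,[535,51,-.12],loss='soft_l1');print(s.x,f(s.x).round(1))
q=s.x;ca,sa=np.cos(q[2]),np.sin(q[2]);print('knob',q[0]-sa*120,q[1]+ca*120)
print('hole direct',px2w('wrist',[c[k]+[266,185]],35,p))
# wing direction, top z=35+73.5
w=px2w('wrist',[[260,97],[315,106]],108,p);print(w,np.arctan2(*(w[1]-w[0])[[1,0]]))
cv2.imwrite('pics/crop1.png',cv2.resize(im[55:245,235:335],None,fx=3.1,fy=3.1,interpolation=cv2.INTER_CUBIC))
```

```text
hole px [286.24576271 204.81567797] [  7   8  26  25 472]
[ 5.37880403e+02  6.12075936e+01 -1.07598549e-01] [-1.1  0.2  2.2  0.6  1.1  3.2 -0.4  3.3 -0.2 -5.7 -0.3 -8.7]
knob 550.7673292362084 180.51361661300007
hole direct [[537.35527595  53.99781102  35.        ]]
[[527.48163333 176.99542088 108.        ]
 [574.32475915 163.9346486  108.        ]] -0.2719135986918554
```

View pics/crop1.png

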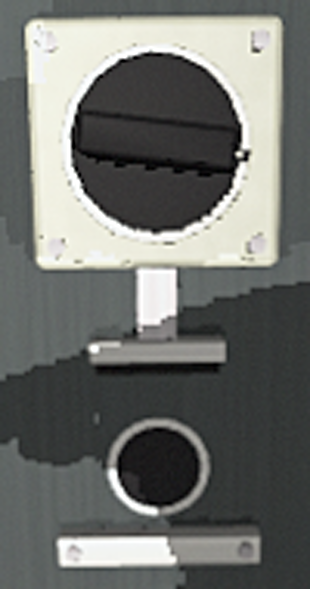

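>>> servo_tool([
  {"x":20,"y":-240,"z":-20,"rx":0,"ry":0,"rz":-0.9,"gripper":1},
  {"x":20,"y":-240,"z":-20,"rx":0,"ry":0,"rz":-0.9,"gripper":1},
  {"x":20,"y":-240,"z":-20,"rx":0,"ry":0,"rz":-0.9,"gripper":1},
  {"x":20,"y":-240,"z":-20,"rx":0,"ry":0,"rz":-0.9,"gripper":1},
  {"x":20,"y":-240,"z":-20,"rx":0,"ry":0,"rz":-0.9,"gripper":1},
  {"x":20,"y":-240,"z":-20,"rx":0,"ry":0,"rz":-0.9,"gripper":1},
  {"x":20,"y":-240,"z":-20,"rx":0,"ry":0,"rz":-0.9,"gripper":1},
  {"x":20,"y":-240,"z":-20,"rx":0,"ry":0,"rz":-0.9,"gripper":1},
  {"x":20,"y":-240,"z":-20,"rx":0,"ry":0,"rz":-0.9,"gripper":1},
])

```text
clock: 3.15
eef_pos: [555.4, -153.9, 220.7]
tcp_rot: [-3.142, -0.0, 0.557]
contact_force: [1.0, 0.9, 0.6]
opening: 0.999
grasp_force: 0.0
```

The crop confirms the wing, the rail screws and the hole, and the jaw at about (285,169). I'll refit with the plate's y offset free, and look at the chamber.

Run:
```python
from h import *
from scipy.optimize import least_squares
p=np.load('p1.npy',allow_pickle=True).item()
# crop scale 3.1, origin (235,55); hub circle centre crop (157,144)
obs=[((-80,0,35,1),(211,51)),((80,0,35,1),(358,49)),((80,-240,35,1),(347,251)),((-80,-240,35,1),(225,252)),((0,0,35,0),(286.2,204.8)),((0,120,81.5,0),(285.6,101)),((0,-31,47,0),(286.3,232.5))]
def f(q):
    P=np.array([o[0] for o in obs],float);P[:,1]+=P[:,3]*q[3];ca,sa=np.cos(q[2]),np.sin(q[2])
    W=np.c_[q[0]+ca*P[:,0]-sa*P[:,1],q[1]+sa*P[:,0]+ca*P[:,1],P[:,2]]
    return (w2px('wrist',W,p)-np.array([o[1] for o in obs])).ravel()
s=least_squares(f,[535,51,-.12,165]);print(s.x,f(s.x).round(1))
q=s.x;ca,sa=np.cos(q[2]),np.sin(q[2]);print('knob',q[0]-sa*120,q[1]+ca*120)
def ang(a,b,z):
    w=px2w('wrist',[a,b],z,p);d=w[1]-w[0];return np.arctan2(d[1],d[0]),np.hypot(*d[:2]),w.mean(0)
o=np.array([235,55])
print('rail',ang(o+np.array([60,552])/3.1,o+np.array([260,548])/3.1,47))
print('jaw',ang(o+np.array([90,347])/3.1,o+np.array([226,347])/3.1,49))
print('wing top',ang(o+np.array([80,112])/3.1,o+np.array([240,130])/3.1,108.5), ang(o+np.array([78,152])/3.1,o+np.array([236,170])/3.1,108.5))
s=r.sense();print(s['eef_pos'],s['tcp_rot'])
p=r.camera_params('wrist');np.save('p2.npy',p,allow_pickle=True)
im=r.grab_frame('wrist');cv2.imwrite('pics/w2.png',im)
for d in r.recognise('chamber_center','wrist'): print(d)
print(w2px('wrist',[[563,-200,28]],p))
```

```text
[ 5.36785488e+02  5.32285557e+01 -1.06316059e-01  1.74709971e+02] [-1.7 -1.4  1.8 -1.2  1.1  2.  -0.6  2.2 -0.3  0.7 -0.2 -0.6 -0.1  0.2]
knob 549.5193942568583 172.55100797863113
rail (np.float64(-0.09605479412620618), np.float64(78.49341510207194), array([534.06973632,  22.7393096 ,  47.        ]))
jaw (np.float64(-0.1174151494088556), np.float64(49.46482454954611), array([542.43140485, 102.84933805,  49.        ]))
wing top (np.float64(-0.2235073349297045), np.float64(44.958766273819116), array([550.78710931, 176.68460798, 108.5       ])) (np.float64(-0.22601263731155835), np.float64(44.89796181588593), array([548.7309537 , 166.13253829, 108.5       ]))
[ 555.42026239 -153.94666188  220.69202615] [-3.14158895e+00 -1.93551948e-04  5.57175823e-01]
{'box': [212.5, 111.4, 52.1, 55.6], 'conf': 0.89}
{'box': [162.5, 196.3, 63.5, 55.4], 'conf': 0.88}
{'box': [268.0, 315.4, 34.3, 41.1], 'conf': 0.78}
{'box': [295.0, 169.0, 46.6, 47.8], 'conf': 0.77}
[[317.65227505 198.6547681 ]]
```

View pics/w2.png

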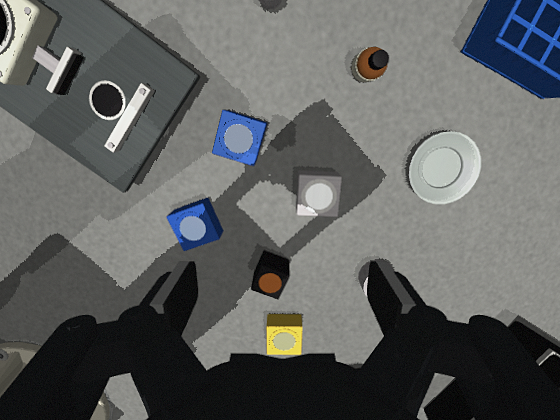

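Chamber: steel square at (319,193). Round cell at (372,280), partly hidden by a finger, filter cube at (270,275), blue look-alikes at (238,138) and (193,225), yellow at (284,340). I need one enlarged crop for its corners.

Run:
```python
from h import *
im=cv2.imread('pics/w2.png')[155:230,280:360]
cv2.imwrite('pics/crop2.png',cv2.resize(im,None,fx=7,fy=7,interpolation=cv2.INTER_CUBIC))
```

```text
(no output)
```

View pics/crop2.png

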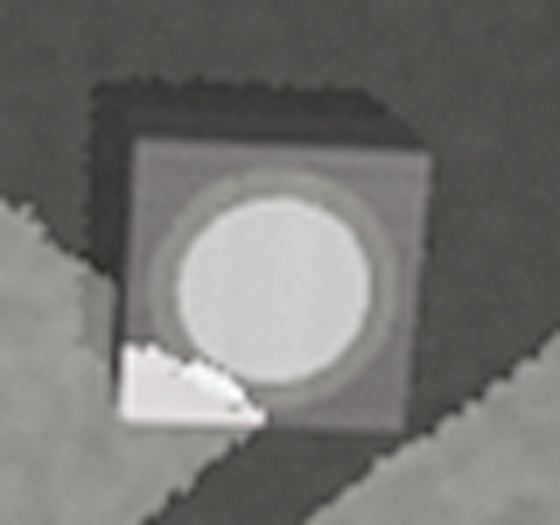

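Run:
```python
from h import *
p=np.load('p2.npy',allow_pickle=True).item()
c=np.array([(133,143),(432,152),(405,430),(120,422),(274,290)])/7+[280,155]-.43
w=px2w('wrist',c,28,p);print(w.round(1))
for i in range(4):
    d=w[(i+1)%4]-w[i];print(np.hypot(*d[:2]),np.degrees(np.arctan2(d[1],d[0])))
print(w[:4].mean(0))
```

```text
[[ 574.7 -165.8   28. ]
 [ 599.5 -208.1   28. ]
 [ 557.7 -232.1   28. ]
 [ 533.2 -190.1   28. ]
 [ 566.3 -199.2   28. ]]
48.9617698453717 -59.68368958398342
48.20837029040233 -150.065074070142
48.64785147875237 120.26138127534145
48.16066437750742 30.30803996663503
[ 566.2634221 -199.0154367   28.       ]
```

>>> servo_tool([
  {"x":11,"y":-45,"z":-50,"rx":0,"ry":0,"rz":-0.03,"gripper":1},
  {"x":11,"y":-45,"z":-100,"rx":0,"ry":0,"rz":-0.03,"gripper":1},
  {"x":11,"y":-45,"z":-145,"rx":0,"ry":0,"rz":-0.03,"gripper":1},
  {"x":11,"y":-45,"z":-170,"rx":0,"ry":0,"rz":-0.03,"gripper":1},
  {"x":11,"y":-45,"z":-190,"rx":0,"ry":0,"rz":-0.03,"gripper":1},
  {"x":11,"y":-45,"z":-205,"rx":0,"ry":0,"rz":-0.03,"gripper":1},
  {"x":11,"y":-45,"z":-215,"rx":0,"ry":0,"rz":-0.03,"gripper":1},
  {"x":11,"y":-45,"z":-221,"rx":0,"ry":0,"rz":-0.03,"gripper":1},
  {"x":11,"y":-45,"z":-221,"rx":0,"ry":0,"rz":-0.03,"gripper":1},
])

```text
clock: 4.15
eef_pos: [566.5, -200.2, -0.5]
tcp_rot: [3.141, -0.0, 0.522]
contact_force: [0.1, -0.4, 0.9]
opening: 0.999
grasp_force: 0.0
```

>>> servo_tool([
  {"x":0,"y":0,"z":0,"rx":0,"ry":0,"rz":0,"gripper":-0.1},
  {"x":0,"y":0,"z":0,"rx":0,"ry":0,"rz":0,"gripper":-0.1},
  {"x":0,"y":0,"z":0,"rx":0,"ry":0,"rz":0,"gripper":-0.1},
  {"x":0,"y":0,"z":0,"rx":0,"ry":0,"rz":0,"gripper":-0.1},
  {"x":0,"y":0,"z":0,"rx":0,"ry":0,"rz":0,"gripper":-0.1},
  {"x":0,"y":0,"z":0,"rx":0,"ry":0,"rz":0,"gripper":-0.1},
], newtons=40)

```text
clock: 4.75
eef_pos: [566.9, -200.5, 0.5]
tcp_rot: [3.141, -0.001, 0.522]
contact_force: [-1.0, 0.6, 6.8]
opening: 0.579
grasp_force: 42.5
```

>>> servo_tool([
  {"x":0,"y":0,"z":15,"rx":0,"ry":0,"rz":0,"gripper":-0.1},
  {"x":0,"y":0,"z":50,"rx":0,"ry":0,"rz":0,"gripper":-0.1},
  {"x":0,"y":0,"z":90,"rx":0,"ry":0,"rz":0,"gripper":-0.1},
  {"x":-4,"y":35,"z":120,"rx":0,"ry":0,"rz":0.14,"gripper":-0.1},
  {"x":-8,"y":75,"z":120,"rx":0,"ry":0,"rz":0.28,"gripper":-0.1},
  {"x":-12,"y":115,"z":120,"rx":0,"ry":0,"rz":0.42,"gripper":-0.1},
  {"x":-16,"y":155,"z":120,"rx":0,"ry":0,"rz":0.56,"gripper":-0.1},
  {"x":-20,"y":195,"z":120,"rx":0,"ry":0,"rz":0.7,"gripper":-0.1},
  {"x":-25,"y":230,"z":120,"rx":0,"ry":0,"rz":0.84,"gripper":-0.1},
  {"x":-29,"y":257,"z":120,"rx":0,"ry":0,"rz":0.943,"gripper":-0.1},
])

```text
clock: 5.75
eef_pos: [536.8, 58.6, 120.5]
tcp_rot: [3.141, -0.0, 1.471]
contact_force: [0.1, -0.0, -2.6]
opening: 0.572
grasp_force: 42.6
```

>>> servo_tool([
  {"x":0,"y":0,"z":-20,"rx":0,"ry":0,"rz":0,"gripper":-0.1},
  {"x":0,"y":0,"z":-40,"rx":0,"ry":0,"rz":0,"gripper":-0.1},
  {"x":0,"y":0,"z":-55,"rx":0,"ry":0,"rz":0,"gripper":-0.1},
  {"x":0,"y":0,"z":-60,"rx":0,"ry":0,"rz":0,"gripper":-0.1},
  {"x":0,"y":0,"z":-60,"rx":0,"ry":0,"rz":0,"gripper":-0.1},
])

```text
clock: 6.25
eef_pos: [537.0, 56.6, 59.6]
tcp_rot: [-3.141, 0.0, 1.465]
contact_force: [0.4, -0.2, -2.8]
opening: 0.574
grasp_force: 42.5
```

Run:
```python
from h import *
s=r.sense();print(s['eef_pos'],s['tcp_rot'],s['contact_force'],s['opening'])
p=r.camera_params('wrist');np.save('p3.npy',p,allow_pickle=True)
a=r.grab_frame('wrist');b=r.grab_frame('top');cv2.imwrite('pics/w3.png',a);cv2.imwrite('pics/t3.png',b)
b=cv2.resize(b[175:265,140:255],None,fx=4.67,fy=4.67,interpolation=cv2.INTER_CUBIC)[:420]
cv2.imwrite('pics/c3.png',cv2.resize(np.hstack([a,b]),(800,int(420*800/(560+b.shape[1])))))
```

```text
[536.98996327  56.59332198  59.59036979] [-3.14080537e+00  2.03056043e-04  1.46481029e+00] [ 0.37898195 -0.15782029 -2.82874603] 0.5739725855284874
```

View pics/w3.png

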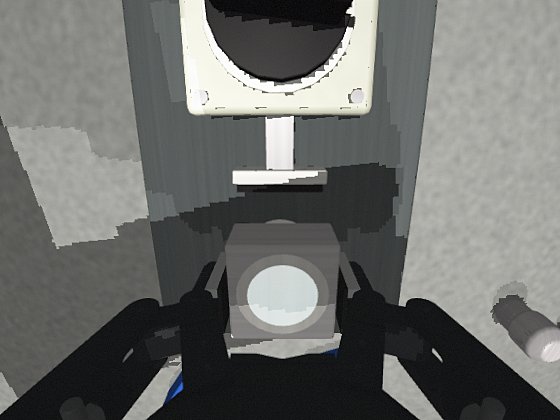

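The wrist view shows the chamber held squarely at columns 228–335, the jaw at columns 233–327 and row 185, and the rail just visible below the chamber at row 345. I'll check clearances numerically.

Run:
```python
from h import *
p=np.load('p3.npy',allow_pickle=True).item()
a=-.106;S=np.array([537.1,53.6]);ex=np.array([np.cos(a),np.sin(a)]);ey=np.array([-np.sin(a),np.cos(a)])
def st(uv,z):
    w=px2w('wrist',uv,z,p)[:,:2]-S;return np.c_[w@ex,w@ey].round(1)
print('jaw front top edge',st([[234,184],[326,184]],49));print('jaw back',st([[234,170],[326,170]],49))
print('plate edges at row 250',st([[155,250],[411,250]],35))
print('chamber top y+ corners (z59.6+28)',st([[228,245],[336,245]],87.5),'bottom',st([[231,223],[331,223]],59.5))
print('TCP',(np.array([536.99,56.59])-S)@ex,(np.array([536.99,56.59])-S)@ey)
```

```text
jaw front top edge [[-24.4  44.3]
 [ 23.7  44.4]]
jaw back [[-24.   51.7]
 [ 23.4  51.8]]
plate edges at row 250 [[-78.   -0.9]
 [ 80.7  -0.7]]
chamber top y+ corners (z59.6+28) [[-21.8  27.4]
 [ 23.3  27.4]] bottom [[-25.1  26.5]
 [ 25.6  26.6]]
TCP -0.425729408797296 2.9615797254987277
```

>>> servo_tool([
  {"x":0.5,"y":1,"z":-8,"rx":0,"ry":0,"rz":0,"gripper":-0.1},
  {"x":0.5,"y":1,"z":-14,"rx":0,"ry":0,"rz":0,"gripper":-0.1},
  {"x":0.5,"y":1,"z":-18,"rx":0,"ry":0,"rz":0,"gripper":-0.1},
  {"x":0.5,"y":1,"z":-20,"rx":0,"ry":0,"rz":0,"gripper":-0.1},
  {"x":0.5,"y":1,"z":-21.5,"rx":0,"ry":0,"rz":0,"gripper":-0.1},
  {"x":0.5,"y":1,"z":-22.5,"rx":0,"ry":0,"rz":0,"gripper":-0.1},
  {"x":0.5,"y":1,"z":-23,"rx":0,"ry":0,"rz":0,"gripper":-0.1},
  {"x":0.5,"y":1,"z":-23,"rx":0,"ry":0,"rz":0,"gripper":-0.1},
])

```text
clock: 7.15
eef_pos: [537.9, 57.7, 36.5]
tcp_rot: [3.141, -0.0, 1.465]
contact_force: [0.7, -0.3, -1.5]
opening: 0.576
grasp_force: 42.6
```

>>> servo_tool([
  {"x":0,"y":0,"z":-0.4,"rx":0,"ry":0,"rz":0,"gripper":-0.1},
  {"x":0,"y":0,"z":-0.8,"rx":0,"ry":0,"rz":0,"gripper":-0.1},
  {"x":0,"y":0,"z":-1,"rx":0,"ry":0,"rz":0,"gripper":-0.1},
  {"x":0,"y":0,"z":-1,"rx":0,"ry":0,"rz":0,"gripper":-0.1},
])

```text
clock: 7.55
eef_pos: [537.8, 57.7, 35.5]
tcp_rot: [3.142, -0.0, 1.465]
contact_force: [-0.7, -0.2, -2.4]
opening: 0.584
grasp_force: 42.7
```

>>> servo_tool([
  {"x":0,"y":0,"z":-0.5,"rx":0,"ry":0,"rz":0,"gripper":-0.1},
  {"x":0,"y":0,"z":-1,"rx":0,"ry":0,"rz":0,"gripper":-0.1},
  {"x":0,"y":0,"z":-1,"rx":0,"ry":0,"rz":0,"gripper":-0.1},
])

```text
clock: 7.85
eef_pos: [537.8, 57.7, 35.5]
tcp_rot: [3.142, -0.0, 1.465]
contact_force: [-4.1, -0.5, 11.4]
opening: 0.574
grasp_force: 44.3
```

>>> servo_tool([
  {"x":0,"y":0,"z":0.8,"rx":0,"ry":0,"rz":0,"gripper":-0.1},
  {"x":0,"y":0,"z":0.8,"rx":0,"ry":0,"rz":0,"gripper":0.4},
  {"x":0,"y":0,"z":0.8,"rx":0,"ry":0,"rz":0,"gripper":0.6},
  {"x":0,"y":0,"z":0.8,"rx":0,"ry":0,"rz":0,"gripper":0.8},
  {"x":0,"y":0,"z":0.8,"rx":0,"ry":0,"rz":0,"gripper":0.8},
  {"x":0,"y":0,"z":10,"rx":0,"ry":0,"rz":0,"gripper":0.8},
  {"x":0,"y":0,"z":45,"rx":0,"ry":0,"rz":0,"gripper":0.8},
  {"x":0,"y":0,"z":90,"rx":0,"ry":0,"rz":0,"gripper":0.8},
  {"x":0,"y":0,"z":130,"rx":0,"ry":0,"rz":0,"gripper":0.8},
  {"x":0,"y":0,"z":150,"rx":0,"ry":0,"rz":0,"gripper":0.8},
])

```text
clock: 8.85
eef_pos: [539.3, 57.8, 188.8]
tcp_rot: [3.137, -0.001, 1.465]
contact_force: [0.6, 0.9, 0.3]
opening: 0.898
grasp_force: 0.0
```

>>> servo_tool([
  {"x":5,"y":40,"z":10,"rx":0,"ry":0,"rz":0,"gripper":0.8},
  {"x":5,"y":40,"z":10,"rx":0,"ry":0,"rz":0,"gripper":0.8},
  {"x":5,"y":40,"z":10,"rx":0,"ry":0,"rz":0,"gripper":0.8},
])

```text
clock: 9.15
eef_pos: [542.8, 98.2, 195.2]
tcp_rot: [3.141, -0.0, 1.466]
contact_force: [-0.3, -0.0, -0.7]
opening: 0.896
grasp_force: 0.0
```

Run:
```python
from h import *
s=r.sense();print(s['eef_pos'],s['tcp_rot'],s['contact_force'],s['opening'])
p=r.camera_params('wrist');np.save('p4.npy',p,allow_pickle=True)
a=r.grab_frame('wrist');cv2.imwrite('pics/w4.png',a)
cv2.imwrite('pics/c4.png',cv2.resize(a[40:290,180:400],None,fx=2.4,fy=2.4,interpolation=cv2.INTER_CUBIC))
```

```text
[542.8267447   98.17718484 195.1801378 ] [ 3.14074154e+00 -6.73284335e-05  1.46643965e+00] [-0.27152814 -0.03424429 -0.71991279] 0.8959310444220637
```

View pics/c4.png

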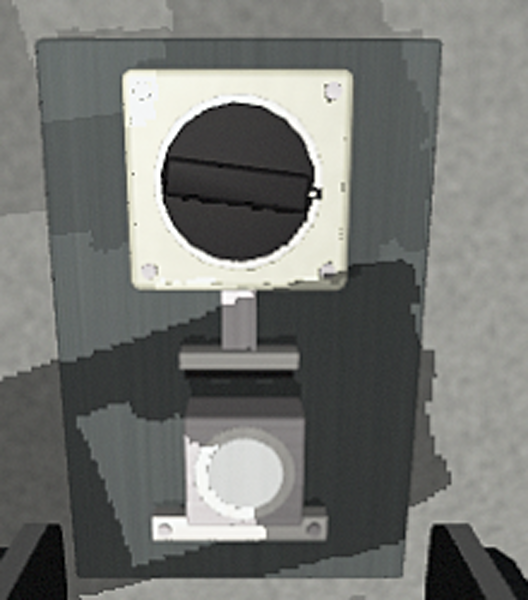

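Run:
```python
from h import *
from scipy.optimize import least_squares
p=np.load('p4.npy',allow_pickle=True).item()
a=-.106;S=np.array([537.1,53.6]);ex=np.array([np.cos(a),np.sin(a)]);ey=np.array([-np.sin(a),np.cos(a)])
def st(uv,z):
    w=px2w('wrist',np.array(uv,float)/2.4+[180-.3,40-.3],z,p)[:,:2];v=w-S;print(np.c_[v@ex,v@ey].round(1).tolist(),'ang',np.arctan2(*(w[-1]-w[0])[::-1]).round(3),'mean',w.mean(0).round(1))
print('rail');st([[152,528],[327,528]],47)
print('rail front edge');st([[152,516],[327,514]],47)
print('jaw');st([[180,350],[299,350]],49);st([[180,369],[299,369]],49)
print('window');st([[244,472]],63)
print('chamber edges');st([[185,417],[304,417]],63);st([[187,523],[303,523]],63)
print('plate L/R');st([[37,40],[441,40]],35);st([[77,577],[403,577]],35)
print('hub c');st([[238,180]],81.5)
print('wing far/near edges');st([[165,157],[313,176]],108.5);st([[167,195],[305,212]],108.5)
```

```text
rail
[[-39.9, -30.6], [39.3, -30.4]] ang -0.104 mean [533.6  23.3]
rail front edge
[[-39.6, -24.5], [39.1, -23.4]] ang -0.091 mean [534.3  29.8]
jaw
[[-24.9, 52.6], [24.4, 52.7]] ang -0.104 mean [542.4 106. ]
[[-25.1, 44.4], [24.6, 44.6]] ang -0.104 mean [541.6  97.9]
window
[[1.7, 4.0]] ang 0.0 mean [539.2  57.4]
chamber edges
[[-22.2, 28.1], [26.0, 28.2]] ang -0.104 mean [541.9  81.4]
[[-22.5, -19.7], [26.9, -19.6]] ang -0.104 mean [537.2  33.9]
plate L/R
[[-78.9, 172.7], [77.7, 173.1]] ang -0.104 mean [554.8 225.6]
[[-79.1, -63.7], [78.9, -63.3]] ang -0.104 mean [530.2  -9.5]
hub c
[[-0.5, 120.4]] ang 0.0 mean [549.3 173.3]
wing far/near edges
[[-22.5, 127.3], [22.7, 121.8]] ang -0.226 mean [550.4 177.4]
[[-22.1, 116.1], [20.5, 111.1]] ang -0.223 mean [548.3 166.6]
```

The chamber sits square in the slot, but about 2 mm along +x from the rail, jaw and plate centre line. I'll re-centre it with a light regrip shifted by −2.2 mm.

>>> servo_tool([
  {"x":-7.2,"y":-40.3,"z":0,"rx":0,"ry":0,"rz":0,"gripper":0.8},
  {"x":-7.2,"y":-40.3,"z":-45,"rx":0,"ry":0,"rz":0,"gripper":0.8},
  {"x":-7.2,"y":-40.3,"z":-90,"rx":0,"ry":0,"rz":0,"gripper":0.8},
  {"x":-7.2,"y":-40.3,"z":-125,"rx":0,"ry":0,"rz":0,"gripper":0.8},
  {"x":-7.2,"y":-40.3,"z":-145,"rx":0,"ry":0,"rz":0,"gripper":0.8},
  {"x":-7.2,"y":-40.3,"z":-153,"rx":0,"ry":0,"rz":0,"gripper":0.8},
  {"x":-7.2,"y":-40.3,"z":-157,"rx":0,"ry":0,"rz":0,"gripper":0.8},
  {"x":-7.2,"y":-40.3,"z":-157,"rx":0,"ry":0,"rz":0,"gripper":0.4},
  {"x":-7.2,"y":-40.3,"z":-157,"rx":0,"ry":0,"rz":0,"gripper":0.22},
], newtons=20)

```text
clock: 10.1
eef_pos: [536.5, 57.3, 38.5]
tcp_rot: [3.14, -0.0, 1.465]
contact_force: [1.0, -0.9, 0.3]
opening: 0.612
grasp_force: 0.5
```

>>> servo_tool([
  {"x":0,"y":0,"z":0,"rx":0,"ry":0,"rz":0,"gripper":0.1},
  {"x":0,"y":0,"z":0,"rx":0,"ry":0,"rz":0,"gripper":0.1},
  {"x":0,"y":0,"z":0,"rx":0,"ry":0,"rz":0,"gripper":0.1},
])

```text
clock: 10.4
eef_pos: [536.8, 57.4, 38.8]
tcp_rot: [3.139, -0.0, 1.465]
contact_force: [0.9, -0.9, 6.0]
opening: 0.582
grasp_force: 22.0
```

>>> servo_tool([
  {"x":-0.7,"y":0,"z":0,"rx":0,"ry":0,"rz":0,"gripper":0.1},
  {"x":-1.2,"y":0.2,"z":0,"rx":0,"ry":0,"rz":0,"gripper":0.1},
  {"x":-1.2,"y":0.2,"z":0,"rx":0,"ry":0,"rz":0,"gripper":0.1},
])

```text
clock: 10.7
eef_pos: [536.4, 57.6, 38.8]
tcp_rot: [3.137, -0.001, 1.465]
contact_force: [3.5, -1.5, 6.2]
opening: 0.584
grasp_force: 22.0
```

>>> servo_tool([
  {"x":-0.8,"y":0,"z":0,"rx":0,"ry":0,"rz":0,"gripper":0.1},
  {"x":-0.8,"y":0,"z":0,"rx":0,"ry":0,"rz":0,"gripper":0.1},
  {"x":-0.8,"y":0,"z":0,"rx":0,"ry":0,"rz":0,"gripper":0.4},
  {"x":-0.8,"y":0,"z":0,"rx":0,"ry":0,"rz":0,"gripper":0.7},
  {"x":-0.8,"y":0,"z":0,"rx":0,"ry":0,"rz":0,"gripper":0.7},
  {"x":-0.8,"y":0,"z":15,"rx":0,"ry":0,"rz":0,"gripper":0.7},
  {"x":-0.8,"y":0,"z":60,"rx":0,"ry":0,"rz":0,"gripper":0.6},
  {"x":-0.8,"y":0,"z":105,"rx":0,"ry":0,"rz":0,"gripper":0.4},
  {"x":4,"y":40,"z":140,"rx":0,"ry":0,"rz":0,"gripper":0.2},
  {"x":4,"y":40,"z":156,"rx":0,"ry":0,"rz":0,"gripper":0},
])

```text
clock: 11.7
eef_pos: [539.9, 100.1, 196.7]
tcp_rot: [3.138, -0.002, 1.465]
contact_force: [0.2, -0.6, 0.1]
opening: 0.503
grasp_force: 0.0
```

>>> servo_tool([
  {"x":0,"y":0,"z":0,"rx":0,"ry":0,"rz":0,"gripper":0},
  {"x":0,"y":0,"z":0,"rx":0,"ry":0,"rz":0,"gripper":0},
])

```text
clock: 11.9
eef_pos: [537.9, 97.5, 193.0]
tcp_rot: [-3.141, 0.0, 1.465]
contact_force: [-0.2, 0.1, -0.1]
opening: 0.502
grasp_force: 0.0
```

Run:
```python
from h import *
s=r.sense();print(s['eef_pos'],s['tcp_rot'],s['contact_force'],s['wrist_torque'],s['opening'],s['qpos'])
p=r.camera_params('wrist');np.save('p5.npy',p,allow_pickle=True)
a=r.grab_frame('wrist');cv2.imwrite('pics/w5.png',a)
cv2.imwrite('pics/c5.png',cv2.resize(a[40:290,180:400],None,fx=2.4,fy=2.4,interpolation=cv2.INTER_CUBIC))
```

```text
[537.85029665  97.45962823 192.98975878] [-3.14105084e+00  2.89885796e-04  1.46524411e+00] [-0.20512818  0.11151606 -0.09555509] [-0.02014186  0.06053658  0.01519005] 0.502304087180705 [ 1.76592901e-01  2.73859142e-01  1.83929106e+00 -1.48895790e-04
  1.02904355e+00  2.82222007e-01]
```

View pics/c5.png

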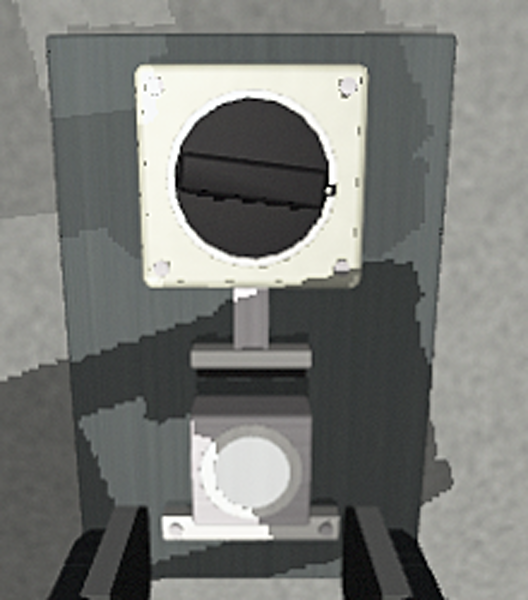

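In c5, window (251,470), rail middle (250.5,527) and jaw middle (251,356) line up, so the chamber is centred and square. Next is the knob: hub at about (548,173), wing angle −0.225. I start at yaw 2.917, so the whole turn fits in one grip.

>>> servo_tool([
  {"x":9.8,"y":40,"z":0,"rx":0,"ry":0,"rz":0.15,"gripper":0},
  {"x":9.8,"y":75.4,"z":0,"rx":0,"ry":0,"rz":0.3,"gripper":0},
  {"x":9.8,"y":75.4,"z":-10,"rx":0,"ry":0,"rz":0.45,"gripper":0},
  {"x":9.8,"y":75.4,"z":-20,"rx":0,"ry":0,"rz":0.6,"gripper":0},
  {"x":9.8,"y":75.4,"z":-30,"rx":0,"ry":0,"rz":0.75,"gripper":0},
  {"x":9.8,"y":75.4,"z":-40,"rx":0,"ry":0,"rz":0.9,"gripper":0},
  {"x":9.8,"y":75.4,"z":-50,"rx":0,"ry":0,"rz":1.05,"gripper":0},
  {"x":9.8,"y":75.4,"z":-55,"rx":0,"ry":0,"rz":1.2,"gripper":0},
  {"x":9.8,"y":75.4,"z":-55,"rx":0,"ry":0,"rz":1.35,"gripper":0},
  {"x":9.8,"y":75.4,"z":-55,"rx":0,"ry":0,"rz":1.452,"gripper":0},
], newtons=60)

```text
clock: 12.95
eef_pos: [546.8, 171.9, 136.2]
tcp_rot: [-3.139, -0.004, 2.922]
contact_force: [-0.2, -0.1, -0.2]
opening: 0.498
grasp_force: 0.0
```

>>> servo_tool([
  {"x":0,"y":0,"z":0,"rx":0,"ry":0,"rz":0,"gripper":0},
  {"x":0,"y":0,"z":-20,"rx":0,"ry":0,"rz":0,"gripper":0},
  {"x":0,"y":0,"z":-35,"rx":0,"ry":0,"rz":0,"gripper":0},
  {"x":0,"y":0,"z":-45,"rx":0,"ry":0,"rz":0,"gripper":0},
  {"x":0,"y":0,"z":-51,"rx":0,"ry":0,"rz":0,"gripper":0},
  {"x":0,"y":0,"z":-52,"rx":0,"ry":0,"rz":0,"gripper":0},
  {"x":0,"y":0,"z":-52,"rx":0,"ry":0,"rz":0,"gripper":0},
])

```text
clock: 13.65
eef_pos: [548.3, 173.0, 86.5]
tcp_rot: [-3.142, -0.0, 2.916]
contact_force: [0.5, 1.2, 0.2]
opening: 0.5
grasp_force: 0.0
```

```bash
cat > s.py <<'E'
from h import *
s=r.sense();print(s['clock'],s['eef_pos'].round(1),s['tcp_rot'].round(3),'F',s['contact_force'].round(1),'T',s['wrist_torque'].round(3),'op',round(s['opening'],3),round(s['grasp_force'],1),'q',s['qpos'].round(2))
E
python3 s.py
```

```text
13.65 [548.3 173.   86.5] [-3.142 -0.     2.916] F [0.5 1.2 0.2] T [-0.019 -0.014  0.013] op 0.5 0.0 q [ 0.3   0.45  1.86 -0.    0.83 -1.04]
```

>>> servo_tool([
  {"x":0,"y":0,"z":0,"rx":0,"ry":0,"rz":0,"gripper":-0.95},
  {"x":0,"y":0,"z":0,"rx":0,"ry":0,"rz":0,"gripper":-0.95},
  {"x":0,"y":0,"z":0,"rx":0,"ry":0,"rz":0,"gripper":-0.95},
  {"x":0,"y":0,"z":0,"rx":0,"ry":0,"rz":0,"gripper":-0.95},
  {"x":0,"y":0,"z":0,"rx":0,"ry":0,"rz":0,"gripper":-0.95},
  {"x":0,"y":0,"z":0,"rx":0,"ry":0,"rz":0,"gripper":-0.95},
], newtons=60)

```text
clock: 14.25
eef_pos: [548.6, 173.0, 87.2]
tcp_rot: [3.141, 0.001, 2.917]
contact_force: [0.1, -0.9, 5.6]
opening: 0.127
grasp_force: 61.8
```

```bash
python3 s.py
```

```text
14.25 [548.6 173.   87.2] [3.141e+00 1.000e-03 2.917e+00] F [ 0.1 -0.9  5.6] T [-0.148  0.242 -0.136] op 0.127 61.8 q [ 0.3   0.45  1.86 -0.    0.83 -1.04]
```

>>> servo_tool([
  {"x":0,"y":0,"z":0,"rx":0,"ry":0,"rz":-0.05,"gripper":-0.95},
  {"x":0,"y":0,"z":0,"rx":0,"ry":0,"rz":-0.15,"gripper":-0.95},
  {"x":0,"y":0,"z":0,"rx":0,"ry":0,"rz":-0.25,"gripper":-0.95},
  {"x":0,"y":0,"z":0,"rx":0,"ry":0,"rz":-0.35,"gripper":-0.95},
  {"x":0,"y":0,"z":0,"rx":0,"ry":0,"rz":-0.45,"gripper":-0.95},
])

```text
clock: 14.75
eef_pos: [548.5, 172.8, 87.2]
tcp_rot: [3.141, 0.001, 2.463]
contact_force: [-1.0, -2.8, 7.4]
opening: 0.129
grasp_force: 62.1
```

```bash
python3 s.py
```

```text
14.75 [548.5 172.8  87.2] [3.141e+00 1.000e-03 2.463e+00] F [-1.  -2.8  7.4] T [-0.525  0.253  0.186] op 0.129 62.1 q [ 0.3   0.45  1.86 -0.    0.83 -0.59]
```

>>> servo_tool([
  {"x":0,"y":0,"z":0,"rx":0,"ry":0,"rz":-0.1,"gripper":-0.95},
  {"x":0,"y":0,"z":0,"rx":0,"ry":0,"rz":-0.2,"gripper":-0.95},
  {"x":0,"y":0,"z":0,"rx":0,"ry":0,"rz":-0.3,"gripper":-0.95},
  {"x":0,"y":0,"z":0,"rx":0,"ry":0,"rz":-0.4,"gripper":-0.95},
  {"x":0,"y":0,"z":0,"rx":0,"ry":0,"rz":-0.5,"gripper":-0.95},
  {"x":0,"y":0,"z":0,"rx":0,"ry":0,"rz":-0.6,"gripper":-0.95},
  {"x":0,"y":0,"z":0,"rx":0,"ry":0,"rz":-0.7,"gripper":-0.95},
  {"x":0,"y":0,"z":0,"rx":0,"ry":0,"rz":-0.8,"gripper":-0.95},
])

```text
clock: 15.55
eef_pos: [548.0, 172.5, 87.2]
tcp_rot: [-3.141, 0.001, 1.663]
contact_force: [-3.7, -3.5, 9.4]
opening: 0.128
grasp_force: 62.3
```

```bash
python3 s.py
```

```text
15.55 [548.  172.5  87.2] [-3.141e+00  1.000e-03  1.663e+00] F [-3.7 -3.5  9.4] T [-0.606  0.578  0.182] op 0.128 62.3 q [ 0.3   0.45  1.86 -0.    0.83  0.21]
```

>>> servo_tool([
  {"x":0,"y":0,"z":0,"rx":0,"ry":0,"rz":-0.1,"gripper":-0.95},
  {"x":0,"y":0,"z":0,"rx":0,"ry":0,"rz":-0.2,"gripper":-0.95},
  {"x":0,"y":0,"z":0,"rx":0,"ry":0,"rz":-0.3,"gripper":-0.95},
  {"x":0,"y":0,"z":0,"rx":0,"ry":0,"rz":-0.4,"gripper":-0.95},
])

```text
clock: 15.95
eef_pos: [547.7, 172.5, 87.2]
tcp_rot: [-3.141, 0.001, 1.263]
contact_force: [-4.8, -2.4, 10.8]
opening: 0.125
grasp_force: 62.4
```

```bash
python3 s.py
```

```text
15.95 [547.7 172.5  87.2] [-3.141e+00  1.000e-03  1.263e+00] F [-4.8 -2.4 10.8] T [-0.552  0.809  0.138] op 0.125 62.4 q [ 0.3   0.45  1.86 -0.    0.84  0.61]
```

>>> servo_tool([
  {"x":0,"y":0,"z":0,"rx":0,"ry":0,"rz":-0.1,"gripper":-0.95},
  {"x":0,"y":0,"z":0,"rx":0,"ry":0,"rz":-0.2,"gripper":-0.95},
])

```text
clock: 16.15
eef_pos: [547.6, 172.6, 87.2]
tcp_rot: [-3.141, 0.001, 1.063]
contact_force: [-5.6, -2.0, 8.9]
opening: 0.127
grasp_force: 62.5
```

```bash
python3 s.py
```

```text
16.15 [547.6 172.6  87.2] [-3.141e+00  1.000e-03  1.063e+00] F [-5.6 -2.   8.9] T [-0.464  0.792  0.16 ] op 0.127 62.5 q [ 0.3   0.45  1.86 -0.    0.84  0.81]
```

>>> servo_tool([
  {"x":0,"y":0,"z":0,"rx":0,"ry":0,"rz":-0.1,"gripper":-0.95},
  {"x":0,"y":0,"z":0,"rx":0,"ry":0,"rz":-0.2,"gripper":-0.95},
])

```text
clock: 16.35
eef_pos: [547.5, 172.6, 87.2]
tcp_rot: [-3.141, 0.001, 0.863]
contact_force: [-4.9, -2.0, 10.5]
opening: 0.126
grasp_force: 62.5
```

```bash
python3 s.py
```

```text
16.35 [547.5 172.6  87.2] [-3.141e+00  1.000e-03  8.630e-01] F [-4.9 -2.  10.5] T [-0.378  0.883  0.214] op 0.126 62.5 q [ 0.3   0.45  1.86 -0.    0.84  1.01]
```

>>> servo_tool([
  {"x":0,"y":0,"z":0,"rx":0,"ry":0,"rz":-0.1,"gripper":-0.95},
  {"x":0,"y":0,"z":0,"rx":0,"ry":0,"rz":-0.2,"gripper":-0.95},
])

```text
clock: 16.55
eef_pos: [547.4, 172.7, 87.2]
tcp_rot: [-3.141, 0.001, 0.663]
contact_force: [-6.1, -2.2, 11.4]
opening: 0.127
grasp_force: 62.5
```

```bash
python3 s.py
```

```text
16.55 [547.4 172.7  87.2] [-3.141e+00  1.000e-03  6.630e-01] F [-6.1 -2.2 11.4] T [-0.342  1.038  0.188] op 0.127 62.5 q [ 0.3   0.45  1.86 -0.    0.84  1.21]
```

>>> servo_tool([
  {"x":0,"y":0,"z":0,"rx":0,"ry":0,"rz":-0.1,"gripper":-0.95},
  {"x":0,"y":0,"z":0,"rx":0,"ry":0,"rz":-0.2,"gripper":-0.95},
])

```text
clock: 16.75
eef_pos: [547.4, 172.8, 87.2]
tcp_rot: [-3.141, 0.002, 0.463]
contact_force: [-5.5, -0.8, 10.7]
opening: 0.117
grasp_force: 62.6
```

```bash
python3 s.py
```

```text
16.75 [547.4 172.8  87.2] [-3.141e+00  2.000e-03  4.630e-01] F [-5.5 -0.8 10.7] T [-0.172  1.023  0.219] op 0.117 62.6 q [0.3  0.45 1.86 0.   0.84 1.41]
```

>>> servo_tool([
  {"x":0,"y":0,"z":0,"rx":0,"ry":0,"rz":-0.1,"gripper":-0.95},
])

```text
clock: 16.85
eef_pos: [547.3, 172.9, 87.1]
tcp_rot: [-3.141, 0.002, 0.363]
contact_force: [-5.3, -0.7, 10.8]
opening: 0.124
grasp_force: 62.6
```

```bash
python3 s.py
```

```text
16.85 [547.3 172.9  87.1] [-3.141e+00  2.000e-03  3.630e-01] F [-5.3 -0.7 10.8] T [-0.103  1.063  0.192] op 0.124 62.6 q [0.3  0.45 1.86 0.   0.84 1.51]
```

>>> servo_tool([
  {"x":0,"y":0,"z":0,"rx":0,"ry":0,"rz":-0.1,"gripper":-0.95},
])

```text
clock: 16.95
eef_pos: [547.3, 172.9, 87.1]
tcp_rot: [-3.141, 0.002, 0.263]
contact_force: [-5.9, 0.2, 10.1]
opening: 0.122
grasp_force: 62.6
```

```bash
python3 s.py
```

```text
16.95 [547.3 172.9  87.1] [-3.141e+00  2.000e-03  2.630e-01] F [-5.9  0.2 10.1] T [-0.024  1.107  0.198] op 0.122 62.6 q [0.3  0.45 1.86 0.   0.84 1.61]
```

Turned 2.65 rad so far, with torque still at the running level (about 0.19). I'll continue in 0.1 rad steps.

>>> servo_tool([
  {"x":0,"y":0,"z":0,"rx":0,"ry":0,"rz":-0.1,"gripper":-0.95},
])

```text
clock: 17.05
eef_pos: [547.3, 173.0, 87.2]
tcp_rot: [-3.141, 0.002, 0.163]
contact_force: [-5.7, 0.8, 11.1]
opening: 0.127
grasp_force: 62.6
```

```bash
python3 s.py
```

```text
17.05 [547.3 173.   87.2] [-3.141e+00  2.000e-03  1.630e-01] F [-5.7  0.8 11.1] T [0.033 1.112 0.178] op 0.127 62.6 q [0.3  0.45 1.86 0.   0.84 1.71]
```

>>> servo_tool([
  {"x":0,"y":0,"z":0,"rx":0,"ry":0,"rz":-0.1,"gripper":-0.95},
])

```text
clock: 17.15
eef_pos: [547.3, 173.0, 87.2]
tcp_rot: [-3.142, 0.002, 0.063]
contact_force: [-6.6, 1.2, 11.1]
opening: 0.126
grasp_force: 62.6
```

```bash
python3 s.py
```

```text
17.15 [547.3 173.   87.2] [-3.142e+00  2.000e-03  6.300e-02] F [-6.6  1.2 11.1] T [0.052 1.207 0.231] op 0.126 62.6 q [0.3  0.45 1.86 0.   0.84 1.81]
```

>>> servo_tool([
  {"x":0,"y":0,"z":0,"rx":0,"ry":0,"rz":-0.1,"gripper":-0.95},
])

```text
clock: 17.25
eef_pos: [547.3, 173.1, 87.2]
tcp_rot: [3.142, 0.002, -0.037]
contact_force: [-6.8, 1.6, 10.8]
opening: 0.126
grasp_force: 62.6
```

```bash
python3 s.py
```

```text
17.25 [547.3 173.1  87.2] [ 3.142e+00  2.000e-03 -3.700e-02] F [-6.8  1.6 10.8] T [0.191 1.08  0.276] op 0.126 62.6 q [0.3  0.45 1.86 0.   0.84 1.91]
```

>>> servo_tool([
  {"x":0,"y":0,"z":0,"rx":0,"ry":0,"rz":-0.1,"gripper":-0.95},
])

```text
clock: 17.35
eef_pos: [547.3, 173.2, 87.1]
tcp_rot: [3.141, 0.002, -0.137]
contact_force: [-6.8, 1.1, 10.7]
opening: 0.124
grasp_force: 62.6
```

```bash
python3 s.py
```

```text
17.35 [547.3 173.2  87.1] [ 3.141e+00  2.000e-03 -1.370e-01] F [-6.8  1.1 10.7] T [0.23  1.077 0.256] op 0.124 62.6 q [0.3  0.45 1.86 0.   0.84 2.01]
```

>>> servo_tool([
  {"x":0,"y":0,"z":0,"rx":0,"ry":0,"rz":-0.1,"gripper":-0.95},
])

```text
clock: 17.45
eef_pos: [547.3, 173.2, 87.2]
tcp_rot: [3.141, 0.002, -0.237]
contact_force: [-6.3, 1.4, 10.8]
opening: 0.127
grasp_force: 62.6
```

```bash
python3 s.py
```

```text
17.45 [547.3 173.2  87.2] [ 3.141e+00  2.000e-03 -2.370e-01] F [-6.3  1.4 10.8] T [0.227 1.107 0.269] op 0.127 62.6 q [0.3  0.45 1.86 0.   0.84 2.11]
```

>>> servo_tool([
  {"x":0,"y":0,"z":0,"rx":0,"ry":0,"rz":-0.08,"gripper":-0.95},
])

```text
clock: 17.55
eef_pos: [547.3, 173.3, 87.2]
tcp_rot: [3.141, 0.002, -0.317]
contact_force: [-6.9, 0.9, 9.7]
opening: 0.124
grasp_force: 62.6
```

```bash
python3 s.py
```

```text
17.55 [547.3 173.3  87.2] [ 3.141e+00  2.000e-03 -3.170e-01] F [-6.9  0.9  9.7] T [0.295 1.053 0.262] op 0.124 62.6 q [0.3  0.45 1.86 0.   0.84 2.19]
```

>>> servo_tool([
  {"x":0,"y":0,"z":0,"rx":0,"ry":0,"rz":-0.07,"gripper":-0.95},
])

```text
clock: 17.65
eef_pos: [547.3, 173.3, 87.2]
tcp_rot: [3.141, 0.001, -0.386]
contact_force: [-5.3, 2.3, 10.9]
opening: 0.124
grasp_force: 62.5
```

```bash
python3 s.py
```

```text
17.65 [547.3 173.3  87.2] [ 3.141e+00  1.000e-03 -3.860e-01] F [-5.3  2.3 10.9] T [0.411 1.116 0.194] op 0.124 62.5 q [0.3  0.45 1.86 0.   0.84 2.26]
```

>>> servo_tool([
  {"x":0,"y":0,"z":0,"rx":0,"ry":0,"rz":-0.07,"gripper":-0.95},
])

```text
clock: 17.75
eef_pos: [547.4, 173.4, 87.2]
tcp_rot: [3.141, 0.001, -0.456]
contact_force: [-5.0, 2.6, 10.1]
opening: 0.122
grasp_force: 62.5
```

```bash
python3 s.py
```

```text
17.75 [547.4 173.4  87.2] [ 3.141e+00  1.000e-03 -4.560e-01] F [-5.   2.6 10.1] T [0.37  1.092 0.24 ] op 0.122 62.5 q [0.3  0.45 1.86 0.   0.84 2.33]
```

Torque held at 0.27 from yaw −0.04, then dropped near −0.35, which is most likely the first click. I'll go on to see the second one clearly, due near −0.74 and well short of a fourth.

>>> servo_tool([
  {"x":0,"y":0,"z":0,"rx":0,"ry":0,"rz":-0.1,"gripper":-0.95},
  {"x":0,"y":0,"z":0,"rx":0,"ry":0,"rz":-0.2,"gripper":-0.95},
])

```text
clock: 17.95
eef_pos: [547.4, 173.5, 87.2]
tcp_rot: [3.141, 0.001, -0.657]
contact_force: [-6.3, 2.6, 9.4]
opening: 0.121
grasp_force: 62.4
```

```bash
python3 s.py
```

```text
17.95 [547.4 173.5  87.2] [ 3.141e+00  1.000e-03 -6.570e-01] F [-6.3  2.6  9.4] T [0.491 1.056 0.144] op 0.121 62.4 q [0.3  0.45 1.86 0.   0.84 2.53]
```

>>> servo_tool([
  {"x":0,"y":0,"z":0,"rx":0,"ry":0,"rz":-0.04,"gripper":-0.95},
])

```text
clock: 18.05
eef_pos: [547.4, 173.5, 87.2]
tcp_rot: [3.141, 0.001, -0.697]
contact_force: [-6.0, 2.8, 10.1]
opening: 0.121
grasp_force: 62.5
```

```bash
python3 s.py
```

```text
18.05 [547.4 173.5  87.2] [ 3.141e+00  1.000e-03 -6.970e-01] F [-6.   2.8 10.1] T [0.437 1.094 0.263] op 0.121 62.5 q [0.3  0.45 1.86 0.   0.84 2.57]
```

>>> servo_tool([
  {"x":0,"y":0,"z":0,"rx":0,"ry":0,"rz":-0.04,"gripper":-0.95},
])

```text
clock: 18.15
eef_pos: [547.5, 173.5, 87.2]
tcp_rot: [3.141, 0.001, -0.735]
contact_force: [-6.5, 1.4, 8.2]
opening: 0.121
grasp_force: 62.4
```

```bash
python3 s.py
```

```text
18.15 [547.5 173.5  87.2] [ 3.141e+00  1.000e-03 -7.350e-01] F [-6.5  1.4  8.2] T [0.549 1.045 0.296] op 0.121 62.4 q [0.3  0.45 1.86 0.   0.84 2.61]
```

>>> servo_tool([
  {"x":0,"y":0,"z":0,"rx":0,"ry":0,"rz":-0.04,"gripper":-0.95},
])

```text
clock: 18.25
eef_pos: [547.5, 173.6, 87.2]
tcp_rot: [3.141, 0.001, -0.775]
contact_force: [-5.4, 4.1, 9.3]
opening: 0.125
grasp_force: 62.4
```

```bash
python3 s.py
```

```text
18.25 [547.5 173.6  87.2] [ 3.141e+00  1.000e-03 -7.750e-01] F [-5.4  4.1  9.3] T [0.533 1.047 0.185] op 0.125 62.4 q [0.3  0.45 1.86 0.   0.84 2.65]
```

Total turn is 3.69 rad, and the clamping torque was reached at about 2.9. That puts slip between 0.49 and about 0.84 rad, which means one or two clicks. Stop here, release, rise, and take the last look.

>>> servo_tool([
  {"x":0,"y":0,"z":0,"rx":0,"ry":0,"rz":0,"gripper":-0.5},
  {"x":0,"y":0,"z":0,"rx":0,"ry":0,"rz":0,"gripper":-0.2},
  {"x":0,"y":0,"z":0,"rx":0,"ry":0,"rz":0,"gripper":0},
  {"x":0,"y":0,"z":0,"rx":0,"ry":0,"rz":0,"gripper":0},
  {"x":0,"y":0,"z":15,"rx":0,"ry":0,"rz":0,"gripper":0},
  {"x":0,"y":0,"z":50,"rx":0,"ry":0,"rz":0,"gripper":0},
  {"x":0,"y":0,"z":90,"rx":0,"ry":0,"rz":0.1,"gripper":0},
  {"x":-5,"y":-30,"z":105,"rx":0,"ry":0,"rz":0.25,"gripper":0},
  {"x":-9,"y":-75,"z":105,"rx":0,"ry":0,"rz":0.4,"gripper":0},
  {"x":-9,"y":-75,"z":105,"rx":0,"ry":0,"rz":0.55,"gripper":0},
])

```text
clock: 19.25
eef_pos: [539.0, 94.6, 193.4]
tcp_rot: [3.141, -0.002, -0.224]
contact_force: [0.5, 0.6, -0.2]
opening: 0.5
grasp_force: 0.0
```

>>> servo_tool([
  {"x":0,"y":0,"z":0,"rx":0,"ry":0,"rz":0.15,"gripper":0},
  {"x":0,"y":0,"z":0,"rx":0,"ry":0,"rz":0.3,"gripper":0},
  {"x":0,"y":0,"z":0,"rx":0,"ry":0,"rz":0.45,"gripper":0},
  {"x":0,"y":0,"z":0,"rx":0,"ry":0,"rz":0.6,"gripper":0},
  {"x":0,"y":0,"z":0,"rx":0,"ry":0,"rz":0.75,"gripper":0},
  {"x":0,"y":0,"z":0,"rx":0,"ry":0,"rz":0.9,"gripper":0},
  {"x":0,"y":0,"z":0,"rx":0,"ry":0,"rz":1.05,"gripper":0},
  {"x":0,"y":0,"z":0,"rx":0,"ry":0,"rz":1.2,"gripper":0},
  {"x":0,"y":0,"z":0,"rx":0,"ry":0,"rz":1.35,"gripper":0},
  {"x":0,"y":0,"z":0,"rx":0,"ry":0,"rz":1.5,"gripper":0},
])

```text
clock: 20.25
eef_pos: [539.4, 98.0, 192.6]
tcp_rot: [3.141, -0.0, 1.278]
contact_force: [-0.5, 0.2, 0.3]
opening: 0.499
grasp_force: 0.0
```

>>> servo_tool([
  {"x":0,"y":0,"z":0,"rx":0,"ry":0,"rz":0.15,"gripper":0},
  {"x":0,"y":0,"z":0,"rx":0,"ry":0,"rz":0.19,"gripper":0},
  {"x":0,"y":0,"z":0,"rx":0,"ry":0,"rz":0.19,"gripper":0},
])

```text
clock: 20.55
eef_pos: [539.4, 98.0, 192.5]
tcp_rot: [3.141, -0.0, 1.462]
contact_force: [-0.2, -0.1, 0.2]
opening: 0.503
grasp_force: 0.0
```

```bash
python3 s.py
python3 - <<'E'
from h import *
p=r.camera_params('wrist');np.save('p6.npy',p,allow_pickle=True)
a=r.grab_frame('wrist');cv2.imwrite('pics/w6.png',a)
cv2.imwrite('pics/c6.png',cv2.resize(a[40:290,180:400],None,fx=2.4,fy=2.4,interpolation=cv2.INTER_CUBIC))
E
```

```text
20.55 [539.4  98.  192.5] [ 3.141 -0.     1.462] F [-0.2 -0.1  0.2] T [ 0.02  -0.02  -0.023] op 0.503 0.0 q [ 0.18  0.28  1.84 -0.    1.03  0.29]
```

View pics/c6.png

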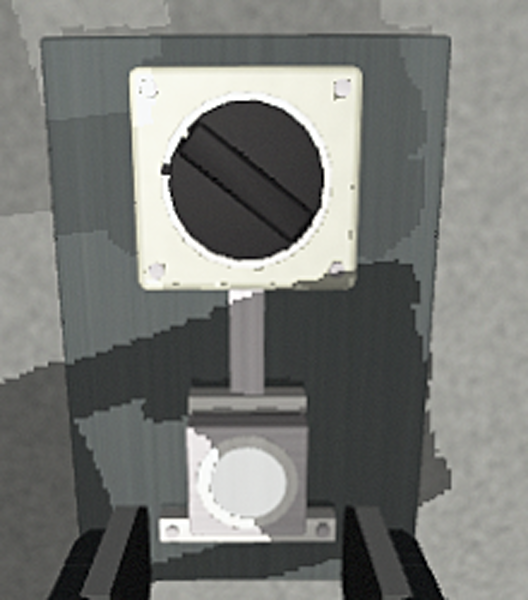

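The chamber is clamped between jaw and rail, squared: window (248,482), rail middle (247,528), jaw middle (247,404). I'll get the slip from the jaw's travel.

Run:
```python
from h import *
a=-.104;S=np.array([537.1,53.6]);ex=np.array([np.cos(a),np.sin(a)]);ey=np.array([-np.sin(a),np.cos(a)])
P={k:np.load(f'p{k}.npy',allow_pickle=True).item() for k in (5,6)}
def st(k,uv,z):
    w=px2w('wrist',np.array(uv,float)/2.4+[180-.3,40-.3],z,P[k])[:,:2]-S;return np.c_[w@ex,w@ey].round(1).tolist()
for k in (5,6):   # bright jaw strip along the column x=seat, and scan
    im=cv2.cvtColor(cv2.imread(f'pics/c{k}.png'),cv2.COLOR_BGR2GRAY)
    c=215 ; print(k,[(i,int(im[i,c-8:c+8].mean())) for i in range(335,430,4)])
print('c5 jaw',st(5,[[251,345],[251,369]],49),'rail',st(5,[[250.5,527]],47),'window',st(5,[[251,470]],63))
print('c6 jaw',st(6,[[247,390],[247,413]],49),'rail',st(6,[[247,529]],47),'window',st(6,[[248,482]],63))
```

```text
5 [(335, 47), (339, 39), (343, 63), (347, 90), (351, 128), (355, 161), (359, 155), (363, 162), (367, 107), (371, 5), (375, 19), (379, 42), (383, 42), (387, 42), (391, 39), (395, 55), (399, 77), (403, 76), (407, 76), (411, 74), (415, 94), (419, 137), (423, 137), (427, 134)]
6 [(335, 57), (339, 58), (343, 57), (347, 58), (351, 57), (355, 57), (359, 58), (363, 57), (367, 58), (371, 58), (375, 57), (379, 55), (383, 37), (387, 60), (391, 91), (395, 92), (399, 158), (403, 159), (407, 134), (411, 94), (415, 63), (419, 78), (423, 70), (427, 109)]
c5 jaw [[-0.5, 54.0], [-0.4, 43.8]] rail [[-0.5, -30.1]] window [[-0.5, 4.5]]
c6 jaw [[-0.4, 35.6], [-0.4, 25.5]] rail [[-0.6, -30.1]] window [[-0.1, 0.1]]
```

```bash
python3 -c "
from rig import r
print(r.sign_off())"
```

```text
the job is handed in; nothing more can be done
None
```

The chamber is set window up and squared in the slot, centred over the light hole to within about 1 mm, and clamped by the jaw after an estimated one or two clicks (inferred from wrist torque and jaw travel, not counted directly); the gripper is clear and the job is handed in.

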